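# Restart the tape machine at the packing bench

### The arm

A 6-joint arm with a two-finger parallel gripper is mounted at the origin on the work surface. World frame = base frame: x ahead of the robot, y to its left, z up, the work surface at z = 0. Lengths are in m, angles in rad, forces in N, time in s.
With the tool pointing down it reaches from about 0.325 to 0.85 m from the base axis. Payload 4.4 kg.
Tool frame: the origin (TCP) lies midway between the tips of the shut fingers; the grasp point (between the pads) lies 19 mm behind it; z points along the fingers, y is the direction in which the jaws open and shut (so a half turn about z gives the same grasp; the last joint's range is limited). The gripper opens to 94 mm and grips with 3 to 60 N. Pads are 16 mm wide; open, the fingers measure 119 mm over their backs; the gripper's body (75 mm by 177 mm) begins 78 mm behind the grasp point.
Start: joints at [-1.476, 0.207, 1.542, -0, 1.393, -0.15], TCP at [0.139, -0.558, 0.205] pointing down, gripper open.
Joint ranges: [-2.73, 2.73], [-0.86, 2.22], [0.23, 2.46], [-1.11, 4.25], [0.08, 2.63], [-2.82, 2.82]. Speed limits (rad/s): [2.79, 2.79, 3.14, 3.14, 3.14, 3.14].

### API

Orientations are given as a rotation vector (axis times angle).
In Python, from cell import read_state, grab_frame, get_calibration, finish_job gives the robot as it stands.
- The arm moves only by the tool send_rows, never from a script. Its argument "targets" is a list of rows, each an object of numbers: "claw": the closure, from 0 (fully open) to 1 (shut); "x", "y", "z": the shift along the world's x, y, z in m; "spin": the turn about the world's z in degrees. A call has 1 to 20 rows; each row shifts and turns the pose as measured when the row begins; what a row does not reach is not made up. A row lasts 1/10 s, in which the tool goes at most 50 mm and 8.59 degrees, less where a joint would pass 70% of its speed; a pose out of reach is approached as far as the arm can. A call is refused whole if a number of a shift passes 0.05 or a number of a turn 8.59, either way. A call with a gripper value outside its range is refused whole. The fingers move at their own pace and stop on an object; the grip force is fixed at half the most. Time passes only in rows, so rows that do not move let the fingers close. It gives the time, the measured TCP pose, the force and the opening at its end, in the units of the state.
- read_state(): the state, without advancing time (a new reading comes with each control period).
- grab_frame(name): name is "scene" or "top" or "wrist"; returns the picture (420x560x3 uint8, blue, green, red); there is no depth.
- get_calibration(name): a dict with "intrinsics" (3x3 intrinsics, pixels), "R" (3x3) and "t" (3): a world point X has camera coordinates R X + t. Camera axes: x right, y down, z forward; pixel columns grow to the right and rows downward; lengths in m; the calibration is good to about 2 mm. The wrist camera is an equidistant fisheye: a pixel r from the principal point sees the ray r / f radians off the axis. A picture is of the moment at which its call begins: read the wrist's pose just before it. get_calibration takes no time and is no camera call; for the wrist camera it gives the pose at the moment of the call.
- finish_job(): hands the job in, once; it reports no verdict.
The state is a dict: "clock": time; "joints": joint angles; "qd": joint speeds; "tau": joint torques, N m; "tool_pos": TCP position; "eef_rot": TCP orientation; "ft_force": force on the tool from outside, world axes, zero at the start; "moment": the same for the moment, N m; "width": finger opening in m.
Only numpy, scipy, OpenCV 4.12 (cv2) and the standard library are available. Lean on these libraries where they do the work, as an engineer would, in place of code of your own. Each camera call takes 0.05 s, during which the arm holds its last target.

### The job

The blue tape machine has stopped halfway through a job. On its yellow control box, press the blue reset button fully down and let it come back up, then press the green start button fully down and let it come back up. Do not press the red stop button.

Things in the scene. Friction and masses are not known exactly. Their poses are not given: they have to be found in the camera images.
- control_box: yellow box fixed flat on the table, 110 mm (its x) by 250 mm (its y), 55 mm high, on a black rubber foot 122 by 262 mm. Origin: centre of its underside, z up. Three buttons in a row along its y axis, at x = 0 and y = -75, 0, 75 mm. Beside its -y end, at least 50 mm off, stands the blue tape machine, 172 mm high; nothing taller than 50 mm is nearer
- reset_top (a point): centre of the top face of the blue reset push button; moves down with it. Round cap 38 mm across, top 79 mm above the table at rest, 12 mm proud of a black collar 54 mm across. Goes straight down 8 mm to its stop against a spring (1.5 N to start, 5 N fully down), springs back, does not latch. z axis up. The three buttons swap places between starts
- start_top (a point): centre of the top face of the green start push button; moves down with it. Round cap 38 mm across, top 79 mm above the table at rest, 12 mm proud of a black collar 54 mm across. Goes straight down 8 mm to its stop against a spring (1.5 N to start, 5 N fully down), springs back, does not latch. z axis up. The three buttons swap places between starts
- stop_top (a point): centre of the top face of the red stop push button; moves down with it. Round cap 38 mm across, top 79 mm above the table at rest, 12 mm proud of a black collar 54 mm across. Goes straight down 8 mm to its stop against a spring (1.5 N to start, 5 N fully down), springs back, does not latch. z axis up. The three buttons swap places between starts. Leave it alone

How it is judged:
On the way, in this order (a step that is already met when the one before it is completed fails the run):
1. the blue reset button is pressed fully down (distance of reset_top from where it was at the start of the episode above 0.0065 m), for 0.05 s.
2. the blue reset button has come back up (distance of reset_top from where it was at the start of the episode below 0.0015 m), for 0.05 s.
3. the green start button is pressed fully down (distance of start_top from where it was at the start of the episode above 0.0065 m), for 0.05 s.
At the end, for the whole second after the job is handed in: after reset and then start have each been pressed at least 6.5 of their 8 mm, all three buttons are up again, within 1.5 mm of where they were at the start (distance of each of reset_top, start_top, stop_top from where it was at the start of the episode below 0.0015 m); the robot touches nothing.
It fails at once if the red stop button is pressed by more than 2.5 mm (distance of stop_top from where it was at the start of the episode above 0.0025 m).
It also fails if it takes over 29 s, if anything falls off the work surface, if the arm or the gripper's body presses on something with over 40 N, if the wrist force passes 120 N, or if a joint passes its speed limit or range.

## Working session

There is one attempt and no reset: what is moved stays moved. The work goes in short steps, Python scripts to look and compute and a tool call to move; the robot and the scene stay as the last step left them, time stands still between calls to the robot, and variables do not carry over. Pictures are saved under pics/ and viewed, and the job is handed in when it is done.

Besides the shell and the picture viewer there is one more tool, called after "Emit:" as a command line: name --argument value ..., lists and objects as JSON in quotes. send_rows: Moves the arm, as the interface text tells. Its arguments: {"type":"object","properties":{"targets":{"type":"array","items":{"type":"object","properties":{"claw":{"type":"number"},"x":{"type":"number"},"y":{"type":"number"},"z":{"type":"number"},"spin":{"type":"number"}}}}},"required":["targets"]}

```bash
mkdir -p pics
python3 - <<'E'
from cell import *
import cv2
s=read_state();print(s)
for n in("scene","top"):
    cv2.imwrite(f"pics/{n}1.png",grab_frame(n));print(n,get_calibration(n))
E
```

```text
{'clock': 0.0, 'joints': array([-1.47650109e+00,  2.07405063e-01,  1.54289207e+00, -1.81203906e-05,
        1.39345591e+00, -1.50464770e-01]), 'qd': array([-6.02174091e-04, -1.99343946e-03, -5.24355280e-04,  2.46690447e-03,
       -5.64298954e-05,  3.07536346e-03]), 'tau': array([ 1.96074281e-03, -3.70876908e+01, -2.81413543e+01,  7.00273155e-02,
        3.59934708e-02, -1.72119790e-04]), 'tool_pos': array([ 0.13926574, -0.55709035,  0.20432861]), 'eef_rot': array([-3.11595190e+00, -3.83250468e-01, -6.72470079e-05]), 'ft_force': array([ 0.28372182,  0.31761876, -0.74548089]), 'moment': array([ 0.01545573,  0.04228039, -0.01372274]), 'width': 0.09411381862309297}
scene {'intrinsics': array([[527.93899601,   0.        , 272.7069305 ],
       [  0.        , 527.93899601, 207.40030599],
       [  0.        ,   0.        ,   1.        ]]), 'R': array([[-0.77163643,  0.63604285, -0.00516789],
       [ 0.41171428,  0.49325872, -0.7662814 ],
       [-0.4848387 , -0.59341834, -0.64248433]]), 't': array([ 0.3742221 , -0.19521906,  1.03759141])}
top {'intrinsics': array([[405.49103143,   0.        , 284.17014839],
       [  0.        , 405.49103143, 210.6405886 ],
       [  0.        ,   0.        ,   1.        ]]), 'R': array([[-0.02733586, -0.9993023 ,  0.02544907],
       [-0.98689886,  0.02292944, -0.15970246],
       [ 0.1590075 , -0.02948126, -0.9868371 ]]), 't': array([0.06910233, 0.57167177, 0.62437233])}
```

View pics/scene1.png

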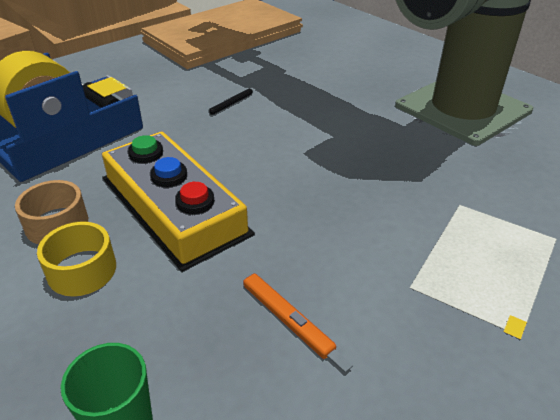

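View pics/top1.png

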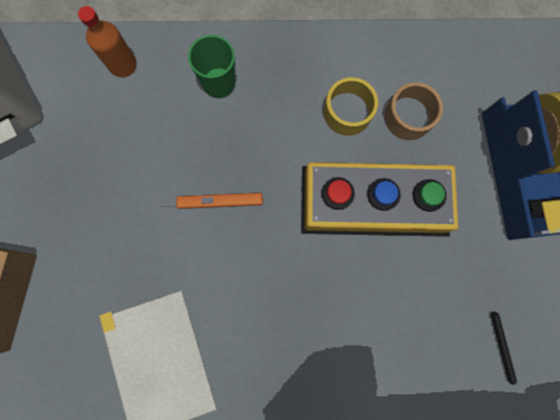

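Both pictures show the box with the buttons red, blue, green in that order towards the tape machine. In the top view they are near (340,192), (386,192) and (432,193), and in the scene view near (194,190), (168,165) and (145,144). I'll get sub-pixel centres and back-project them at z = 79 mm.

Run:
```python
from cell import get_calibration
import cv2, numpy as np
def ray(n,uv,z):
    c=get_calibration(n);K,R,t=c["intrinsics"],c["R"],c["t"]
    d=R.T@np.linalg.solve(K,[*uv,1]);o=-R.T@t
    return o+d*(z-o[2])/d[2]
seeds={"top":dict(red=(340,192),blue=(386,192),green=(432,193)),"scene":dict(red=(194,188),blue=(168,163),green=(145,142))}
for n in seeds:
    im=cv2.imread(f"pics/{n}1.png");hsv=cv2.cvtColor(im,cv2.COLOR_BGR2HSV).astype(int)
    P={}
    for k,(u,v) in seeds[n].items():
        m=(abs((hsv[...,0]-hsv[v,u,0]+90)%180-90)<10)&(hsv[...,1]>120)
        # top face brighter than side
        m&=(hsv[...,2]>hsv[v,u,2]-12)
        _,l,st,ce=cv2.connectedComponentsWithStats(m.astype(np.uint8))
        i=l[v,u];P[k]=ray(n,ce[i],.079);print(n,k,hsv[v,u],st[i],ce[i].round(1),P[k].round(4))
    print([np.linalg.norm(P[a]-P[b]).round(4) for a,b in(("red","blue"),("blue","green"))])
    x=im[150:250,300:470] if n=="top" else im[120:220,100:260]
    cv2.imwrite(f"pics/{n}crop.png",cv2.resize(x,None,fx=4,fy=4,interpolation=cv2.INTER_CUBIC))
```

```text
top red [  1 183 177] [329 181  21  21 341] [339.2 191.3] [ 0.5968 -0.0324  0.079 ]
top blue [110 177 166] [376 182  21  21 347] [386.2 192.2] [ 0.5936 -0.1072  0.079 ]
top green [ 67 137 134] [423 183  21  21 346] [432.9 193.2] [ 0.5904 -0.182   0.079 ]
[np.float64(0.0749), np.float64(0.0748)]
scene red [  1 214 207] [181 182  26  16 316] [193.2 189.3] [ 0.5985 -0.0308  0.079 ]
scene blue [109 208 202] [155 157  24  14 258] [166.6 163.9] [ 0.5954 -0.1057  0.079 ]
scene green [ 68 175 157] [132 136  23  12 218] [143.2 141.3] [ 0.5922 -0.1804  0.079 ]
[np.float64(0.075), np.float64(0.0747)]
```

View pics/topcrop.png

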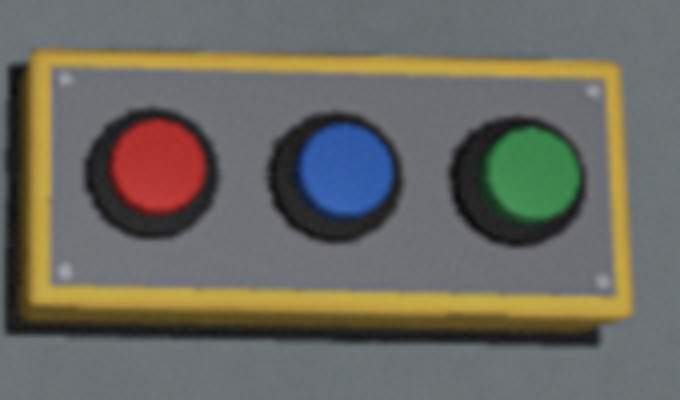

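Heights and spacing check out: the buttons measure 75 mm apart and the two cameras agree to 2 mm. Blue is at (0.5945, -0.1065) and green at (0.591, -0.181). I'll turn the jaws along x to keep the body away from the machine, shut the gripper and go above blue.

Emit:
send_rows --targets '[{"z": 0.03, "claw": 1}, {"x": 0.03, "y": 0.03, "spin": 5, "claw": 1}, {"x": 0.03, "y": 0.03, "spin": 5, "claw": 1}, {"x": 0.03, "y": 0.03, "spin": 5, "claw": 1}, {"x": 0.03, "y": 0.03, "spin": 5, "claw": 1}, {"x": 0.03, "y": 0.03, "spin": 5, "claw": 1}, {"x": 0.03, "y": 0.03, "spin": 5, "claw": 1}, {"x": 0.03, "y": 0.03, "spin": 5, "claw": 1}, {"x": 0.03, "y": 0.03, "spin": 5, "claw": 1}, {"x": 0.03, "y": 0.03, "spin": 5, "claw": 1}, {"x": 0.03, "y": 0.03, "spin": 5, "claw": 1}, {"x": 0.03, "y": 0.03, "spin": 5, "claw": 1}, {"x": 0.03, "y": 0.03, "spin": 5, "claw": 1}, {"x": 0.03, "y": 0.03, "spin": 5, "claw": 1}, {"x": 0.03, "y": 0.03, "spin": 5, "claw": 1}, {"claw": 1}]'

```text
schema error: expected keys claw, x, y, z, spin
```

Emit:
send_rows --targets '[{"x": 0, "y": 0, "z": 0.03, "spin": 0, "claw": 1}, {"x": 0.03, "y": 0.03, "z": 0, "spin": 5, "claw": 1}, {"x": 0.03, "y": 0.03, "z": 0, "spin": 5, "claw": 1}, {"x": 0.03, "y": 0.03, "z": 0, "spin": 5, "claw": 1}, {"x": 0.03, "y": 0.03, "z": 0, "spin": 5, "claw": 1}, {"x": 0.03, "y": 0.03, "z": 0, "spin": 5, "claw": 1}, {"x": 0.03, "y": 0.03, "z": 0, "spin": 5, "claw": 1}, {"x": 0.03, "y": 0.03, "z": 0, "spin": 5, "claw": 1}, {"x": 0.03, "y": 0.03, "z": 0, "spin": 5, "claw": 1}, {"x": 0.03, "y": 0.03, "z": 0, "spin": 5, "claw": 1}, {"x": 0.03, "y": 0.03, "z": 0, "spin": 5, "claw": 1}, {"x": 0.03, "y": 0.03, "z": 0, "spin": 5, "claw": 1}, {"x": 0.03, "y": 0.03, "z": 0, "spin": 5, "claw": 1}, {"x": 0.03, "y": 0.03, "z": 0, "spin": 5, "claw": 1}, {"x": 0.03, "y": 0.03, "z": 0, "spin": 5, "claw": 1}, {"x": 0, "y": 0, "z": 0, "spin": 0, "claw": 1}]'

```text
clock: 1.7
tool_pos: [0.5677, -0.1142, 0.2265]
eef_rot: [-2.277, -2.147, 0.011]
ft_force: [-0.7, 0.5, 0.3]
width: 0.0004
```

Emit:
send_rows --targets '[{"x": 0.027, "y": 0.008, "z": -0.04, "spin": 3, "claw": 1}, {"x": 0, "y": 0, "z": -0.04, "spin": 0, "claw": 1}, {"x": 0, "y": 0, "z": -0.04, "spin": 0, "claw": 1}, {"x": 0, "y": 0, "z": 0, "spin": 0, "claw": 1}]'

```text
clock: 2.1
tool_pos: [0.5942, -0.1062, 0.1051]
eef_rot: [-2.219, -2.212, 0.012]
ft_force: [-0.9, 0.1, -0.4]
width: 0.0004
```

Run:
```python
from cell import *
import cv2
s=read_state();print(s['tool_pos'],s['eef_rot'],s['ft_force'])
a=grab_frame("scene");b=grab_frame("top")
a=cv2.resize(a[60:260,60:320],(520,400));b=cv2.resize(b[110:270,260:520],(650,400))
cv2.imwrite("pics/s2.png",a);cv2.imwrite("pics/t2.png",b)
```

```text
[ 0.59424137 -0.10624257  0.10511121] [-2.21868956 -2.21160194  0.01236549] [-0.86450349  0.11555938 -0.43175304]
```

View pics/s2.png

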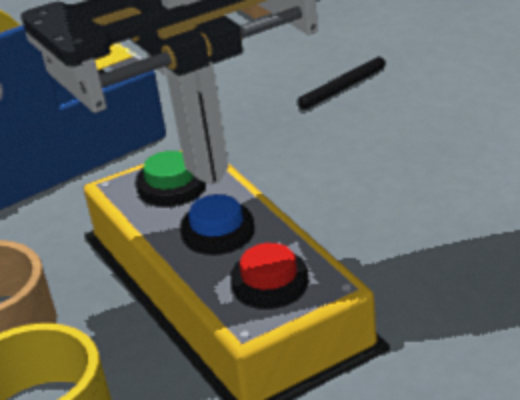

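View pics/t2.png

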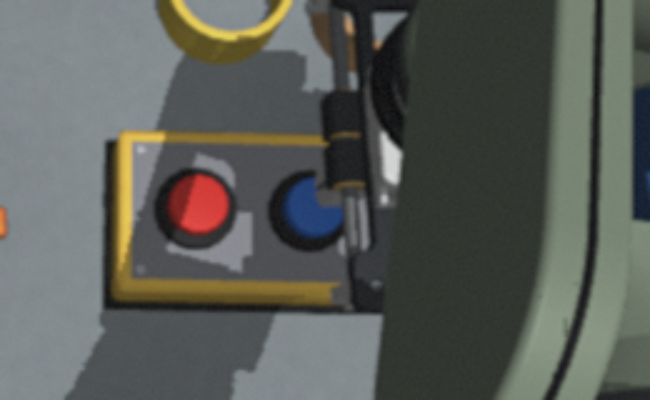

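The scene crop shows the shut fingertips at about (212,180), directly above the blue cap at (216,215), and none of the robot is touching. Pressing blue.

Emit:
send_rows --targets '[{"x": 0, "y": 0, "z": -0.023, "spin": 0, "claw": 1}, {"x": 0, "y": 0, "z": -0.006, "spin": 0, "claw": 1}, {"x": 0, "y": 0, "z": -0.004, "spin": 0, "claw": 1}, {"x": 0, "y": 0, "z": 0, "spin": 0, "claw": 1}]'

```text
clock: 2.6
tool_pos: [0.6059, -0.1121, 0.0896]
eef_rot: [2.215, 2.201, 0.009]
ft_force: [0.7, 0.2, 0.6]
width: 0.0005
```

That isn't what I commanded: the tool drifted sideways by 12 mm and -6 mm and stopped at z = 0.0896 with no force. I'll look before going on.

Run:
```python
from cell import *
import cv2
s=read_state();print(s)
a=grab_frame("scene");print(read_state()['tool_pos']);w=grab_frame("wrist");print(read_state()['tool_pos'])
a=cv2.resize(a[60:260,60:320],(520,400))
cv2.imwrite("pics/s3.png",a);cv2.imwrite("pics/w3.png",w)
```

```text
{'clock': 2.6, 'joints': array([-0.32148658,  0.39269504,  1.55574372, -0.00355818,  1.17419383,
       -0.31378194]), 'qd': array([-4.31071676e-03, -2.88657326e-02, -3.51832035e-02,  7.60164083e-05,
        5.17026415e-03,  9.45709539e-04]), 'tau': array([-5.40230633e-02, -4.21727335e+01, -2.57504654e+01,  4.58090531e-02,
       -1.08963903e-01,  2.25573691e-03]), 'tool_pos': array([ 0.60591488, -0.11212162,  0.08960727]), 'eef_rot': array([2.21542868, 2.20138035, 0.00875756]), 'ft_force': array([0.66239509, 0.18433078, 0.55855905]), 'moment': array([ 0.02600412, -0.10068418,  0.01580748]), 'width': 0.00046460023312225253}
[ 0.60671024 -0.11235179  0.09041162]
[ 0.60671005 -0.11224176  0.09029315]
```

View pics/s3.png

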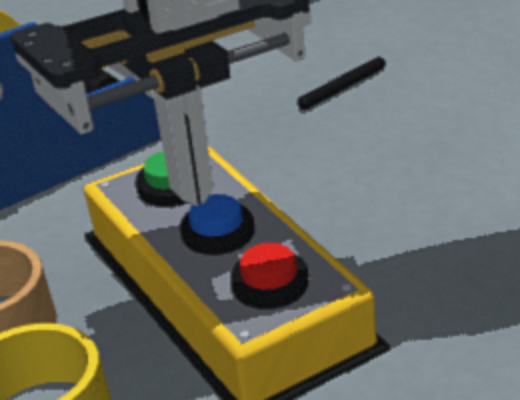

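View pics/w3.png

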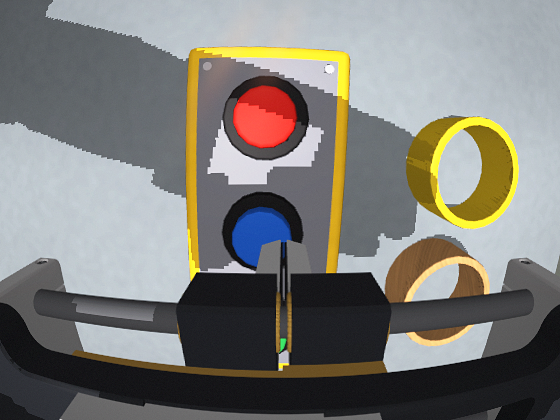

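Run:
```python
from cell import *
import numpy as np
c=get_calibration("scene")
for p in([.59424,-.10624,.1051],[.6067,-.1123,.0903]):
    q=c["intrinsics"]@(c["R"]@p+c["t"]);q=q[:2]/q[2];print(q,(q-60)*2)
s=read_state();print(s['clock'],s['tool_pos'])
```

```text
[164.68752018 148.22728272] [209.37504035 176.45456544]
[156.300725   158.24709283] [192.60145    196.49418566]
2.7 [ 0.60671005 -0.11224176  0.09029315]
```

The projected pose matches the tip in the picture, so the arm really did end up there without contact and the measured pose can be trusted. I'll re-centre over blue in the clear and check that small moves track.

Emit:
send_rows --targets '[{"x": -0.012, "y": 0.006, "z": 0.005, "spin": 0, "claw": 1}, {"x": 0, "y": 0, "z": 0, "spin": 0, "claw": 1}]'

```text
clock: 2.9
tool_pos: [0.596, -0.1067, 0.0977]
eef_rot: [2.212, 2.198, 0.013]
ft_force: [0.4, 0.6, -1.0]
width: 0.0005
```

Emit:
send_rows --targets '[{"x": 0, "y": 0, "z": -0.005, "spin": 0, "claw": 1}]'

```text
clock: 3.0
tool_pos: [0.5974, -0.1072, 0.0943]
eef_rot: [2.209, 2.195, 0.015]
ft_force: [-0.1, 0.4, 0.1]
width: 0.0002
```

The small moves drift outward and up by a couple of mm per row. I'll measure a pure hold to find out how much.

Emit:
send_rows --targets '[{"x": 0, "y": 0, "z": 0, "spin": 0, "claw": 1}]'

```text
clock: 3.1
tool_pos: [0.5973, -0.1072, 0.0938]
eef_rot: [2.21, 2.196, 0.015]
ft_force: [-0.3, -0.1, -0.3]
width: 0.0003
```

Emit:
send_rows --targets '[{"x": 0, "y": 0, "z": 0, "spin": 0, "claw": 1}]'

```text
clock: 3.2
tool_pos: [0.5977, -0.1074, 0.0937]
eef_rot: [2.21, 2.196, 0.015]
ft_force: [0.7, 0.1, -0.5]
width: 0.0008
```

Emit:
send_rows --targets '[{"x": -0.003, "y": 0.001, "z": -0.006, "spin": 0, "claw": 1}]'

```text
clock: 3.3
tool_pos: [0.5959, -0.1069, 0.0883]
eef_rot: [2.208, 2.194, 0.017]
ft_force: [-0.4, 0.2, 0.3]
width: 0.0004
```

Holds are steady now and moves track closely, so I'll go down in checked steps.

Emit:
send_rows --targets '[{"x": -0.002, "y": 0, "z": -0.007, "spin": 0, "claw": 1}]'

```text
clock: 3.4
tool_pos: [0.5937, -0.1068, 0.0807]
eef_rot: [2.208, 2.194, 0.017]
ft_force: [0.2, -0.0, 0.6]
width: 0.0006
```

Emit:
send_rows --targets '[{"x": -0.001, "y": 0, "z": -0.005, "spin": 0, "claw": 1}]'

```text
clock: 3.5
tool_pos: [0.593, -0.1068, 0.0752]
eef_rot: [2.208, 2.193, 0.018]
ft_force: [1.4, 0.6, 4.0]
width: 0.0006
```

Contact with the blue cap (4 N, about 3.8 mm down). Continuing to the stop at about 0.071.

Emit:
send_rows --targets '[{"x": 0, "y": 0, "z": -0.005, "spin": 0, "claw": 1}]'

```text
clock: 3.6
tool_pos: [0.5932, -0.1069, 0.0706]
eef_rot: [2.208, 2.193, 0.018]
ft_force: [-9.0, 2.6, 34.4]
width: 0.0005
```

Emit:
send_rows --targets '[{"x": 0, "y": 0, "z": -0.001, "spin": 0, "claw": 1}]'

```text
clock: 3.7
tool_pos: [0.5932, -0.1069, 0.0711]
eef_rot: [2.208, 2.194, 0.018]
ft_force: [-4.5, 1.1, 13.8]
width: 0.0004
```

On the stop: z = 0.071 and the force is above the 5 N spring. Holding for one row, then up.

Emit:
send_rows --targets '[{"x": 0, "y": 0, "z": 0, "spin": 0, "claw": 1}, {"x": 0, "y": 0, "z": 0.015, "spin": 0, "claw": 1}, {"x": 0, "y": 0, "z": 0.015, "spin": 0, "claw": 1}, {"x": 0, "y": 0, "z": 0, "spin": 0, "claw": 1}]'

```text
clock: 4.1
tool_pos: [0.593, -0.107, 0.1038]
eef_rot: [2.208, 2.194, 0.017]
ft_force: [-0.2, -0.4, 0.1]
width: 0.0002
```

Run:
```python
from cell import *
import cv2
a=grab_frame("scene");print(read_state()['tool_pos'])
cv2.imwrite("pics/s4.png",cv2.resize(a[60:260,60:320],(520,400)))
```

```text
[ 0.59232919 -0.10676544  0.10269708]
```

View pics/s4.png

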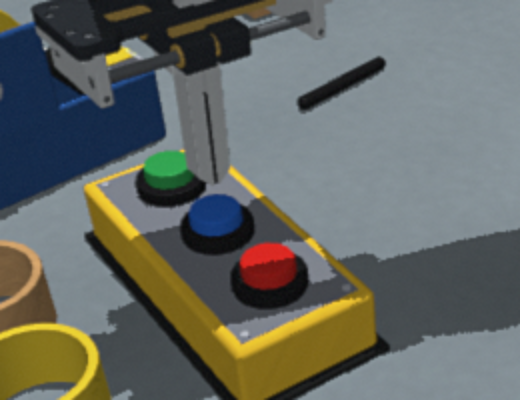

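Blue is back up (cap at (216,212), as before) with the fingers clear above it. Moving over to green at (0.591, -0.181).

Emit:
send_rows --targets '[{"x": 0, "y": -0.025, "z": 0.004, "spin": 0, "claw": 1}, {"x": 0, "y": -0.025, "z": 0, "spin": 0, "claw": 1}, {"x": 0, "y": -0.024, "z": 0, "spin": 0, "claw": 1}, {"x": 0, "y": 0, "z": 0, "spin": 0, "claw": 1}]'

```text
clock: 4.55
tool_pos: [0.5904, -0.1811, 0.1049]
eef_rot: [2.209, 2.201, 0.013]
ft_force: [0.2, 0.0, 0.5]
width: 0.0003
```

Run:
```python
from cell import *
import cv2
a=grab_frame("scene");print(read_state()['tool_pos'])
cv2.imwrite("pics/s5.png",cv2.resize(a[40:240,30:290],(520,400)))
```

```text
[ 0.59008218 -0.17943035  0.10455009]
```

View pics/s5.png

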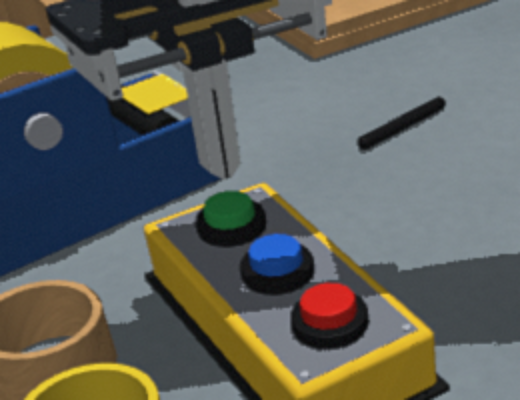

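The tip at (225,177) is over the green cap at (228,208), and the gripper body is well clear of the machine. Going down in steps.

Emit:
send_rows --targets '[{"x": 0, "y": -0.001, "z": -0.012, "spin": 0, "claw": 1}]'

```text
clock: 4.7
tool_pos: [0.5912, -0.1803, 0.0935]
eef_rot: [2.208, 2.201, 0.016]
ft_force: [-0.2, -0.5, 0.2]
width: 0.0002
```

Emit:
send_rows --targets '[{"x": 0, "y": 0, "z": -0.01, "spin": 0, "claw": 1}]'

```text
clock: 4.8
tool_pos: [0.5904, -0.1792, 0.0819]
eef_rot: [2.208, 2.203, 0.016]
ft_force: [-0.5, -0.1, 0.6]
width: 0.0006
```

Emit:
send_rows --targets '[{"x": 0, "y": -0.001, "z": -0.006, "spin": 0, "claw": 1}]'

```text
clock: 4.9
tool_pos: [0.5901, -0.1789, 0.0744]
eef_rot: [2.208, 2.205, 0.016]
ft_force: [0.3, 0.9, 3.4]
width: 0.0001
```

Emit:
send_rows --targets '[{"x": 0, "y": 0, "z": -0.004, "spin": 0, "claw": 1}]'

```text
clock: 5.0
tool_pos: [0.5903, -0.1788, 0.0708]
eef_rot: [2.206, 2.206, 0.015]
ft_force: [-8.8, 0.1, 29.4]
width: 0.0003
```

Green is on its stop (z = 0.0708, 29 N). Hold briefly, then retreat upwards.

Emit:
send_rows --targets '[{"x": 0, "y": 0, "z": 0, "spin": 0, "claw": 1}]'

```text
clock: 5.1
tool_pos: [0.5903, -0.1788, 0.0715]
eef_rot: [2.205, 2.207, 0.013]
ft_force: [-1.0, -1.6, 4.9]
width: 0.0005
```

Emit:
send_rows --targets '[{"x": 0, "y": 0, "z": 0, "spin": 0, "claw": 1}, {"x": 0, "y": 0, "z": 0.02, "spin": 0, "claw": 1}, {"x": 0, "y": 0, "z": 0.03, "spin": 0, "claw": 1}, {"x": 0, "y": 0, "z": 0.03, "spin": 0, "claw": 1}, {"x": 0, "y": 0, "z": 0.03, "spin": 0, "claw": 1}, {"x": 0, "y": 0, "z": 0, "spin": 0, "claw": 1}, {"x": 0, "y": 0, "z": 0, "spin": 0, "claw": 1}]'

```text
clock: 5.8
tool_pos: [0.5873, -0.1742, 0.1803]
eef_rot: [2.206, 2.218, 0.008]
ft_force: [0.0, 0.3, 0.2]
width: 0.0005
```

Run:
```python
from cell import *
import cv2
a=grab_frame("scene");s=read_state();print(s['tool_pos'],s['ft_force'],s['clock'])
cv2.imwrite("pics/s6.png",cv2.resize(a[40:240,30:290],(520,400)))
```

```text
[ 0.58754126 -0.17431111  0.18047921] [0.04384784 0.22639211 0.38169418] 5.85
```

View pics/s6.png

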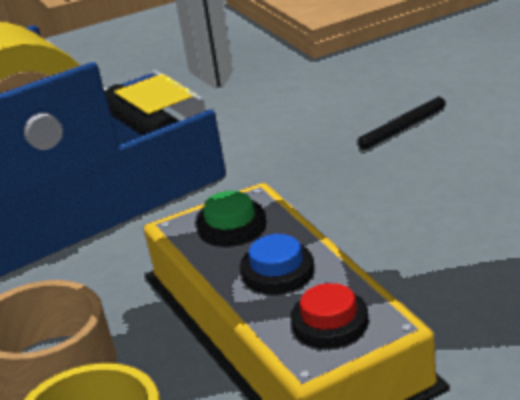

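All three caps are up: green (228,208), blue (275,252), red (328,302), as before the press. The arm is about 100 mm clear. Handing in.

```bash
python3 -c "
from cell import *
print(finish_job())"
```

```text
the job is handed in; nothing more can be done
None
```

I pressed the blue reset button down to its stop and let it come back up, then did the same with the green start button. I never touched the red stop button. I handed the job in at 5.85 s of the 29 s allowed; no verdict was reported.

**Reset:** the tool tip reached z = 0.0706–0.0711 m, about 8 mm of travel. The force was 34 N, settling to 14 N. The next picture showed the cap back up before I moved on.

**Start:** the tip reached z = 0.0708–0.0715 m, about 7.5–8 mm of travel. The force was 29 N, settling to 5 N.

**Last check:** the final picture showed all three caps up. The tip was about 100 mm above the buttons and the force reading was near zero. Button return was judged by eye from the pictures, not measured to the 1.5 mm limit.

**What disagreed:** my first try at pressing blue ended about 12 mm off in x and 6 mm off in y, at z = 0.09 m. It touched nothing, and I did not find the cause. A picture confirmed the measured position, so I re-centred and did both presses in small, checked steps. Later moves still drifted by 1–2 mm at times, but the tip stayed well within the 38 mm caps.

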